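# Rack the whistle tubes in order of length

## Task

Stand the four green-lacquered whistle tubes upright in the four open sockets of the steel rack, one to a socket, in order of length, with the shortest nearest the end marked by the black horn mouthpiece and the tallest farthest from it. Two of the six sockets are stopped with wooden plugs: pass over those. Do not let any tube topple over on the way, and leave them all standing at rest on the socket floors.

Things in the scene. Friction and masses are not known exactly. Their poses are not given: they have to be found in the camera images.
- tube_70_mid (a point): The shortest of four green-lacquered whistle tubes with brass bands: a round tube 24 mm in diameter and 70 mm tall, 35 to 120 g, standing loose and upright on the board. The point is its centre, 35 mm above its foot and below its top; its z axis runs up along the tube.
- tube_86_mid (a point): The second shortest of four green-lacquered whistle tubes with brass bands: a round tube 24 mm in diameter and 86 mm tall, 35 to 120 g, standing loose and upright on the board. The point is its centre, 43 mm above its foot and below its top; its z axis runs up along the tube.
- tube_102_mid (a point): The second tallest of four green-lacquered whistle tubes with brass bands: a round tube 24 mm in diameter and 102 mm tall, 35 to 120 g, standing loose and upright on the board. The point is its centre, 51 mm above its foot and below its top; its z axis runs up along the tube.
- tube_118_mid (a point): The tallest of four green-lacquered whistle tubes with brass bands: a round tube 24 mm in diameter and 118 mm tall, 35 to 120 g, standing loose and upright on the board. The point is its centre, 59 mm above its foot and below its top; its z axis runs up along the tube.
- socket_a: One of the four open sockets of the steel rack, all alike: a round dark steel cup, bore 42 mm, outside 49 mm, 16 mm high, its inner floor 4 mm above its underside (so 12 mm deep). Origin at the centre of its underside, z up, y along the row (either way). The six cups of the rack stand in one straight row, 66 mm centre to centre; the other two (not listed) are stopped with domed wooden plugs, 30 mm high over all. Which cups are the open ones changes from start to start. Fixed.
- socket_b: One of the four open sockets of the steel rack, all alike: a round dark steel cup, bore 42 mm, outside 49 mm, 16 mm high, its inner floor 4 mm above its underside (so 12 mm deep). Origin at the centre of its underside, z up, y along the row (either way). The six cups of the rack stand in one straight row, 66 mm centre to centre; the other two (not listed) are stopped with domed wooden plugs, 30 mm high over all. Which cups are the open ones changes from start to start. Fixed.
- socket_c: One of the four open sockets of the steel rack, all alike: a round dark steel cup, bore 42 mm, outside 49 mm, 16 mm high, its inner floor 4 mm above its underside (so 12 mm deep). Origin at the centre of its underside, z up, y along the row (either way). The six cups of the rack stand in one straight row, 66 mm centre to centre; the other two (not listed) are stopped with domed wooden plugs, 30 mm high over all. Which cups are the open ones changes from start to start. Fixed.
- socket_d: One of the four open sockets of the steel rack, all alike: a round dark steel cup, bore 42 mm, outside 49 mm, 16 mm high, its inner floor 4 mm above its underside (so 12 mm deep). Origin at the centre of its underside, z up, y along the row (either way). The six cups of the rack stand in one straight row, 66 mm centre to centre; the other two (not listed) are stopped with domed wooden plugs, 30 mm high over all. Which cups are the open ones changes from start to start. Fixed.
- horn: The black horn mouthpiece, a small waisted trumpet shape 40 mm high and up to 34 mm wide, fixed on one end of the rack in line with the cups, 66 mm from the centre of the nearest cup; it marks the high-pitched end. Which end it is on changes. At the rack's other end is a plain steel block. Origin at the centre of its underside, level with the undersides of the cups.
Mind the look-alikes: they are no part of the job. Leave any pink look-alike of the part that bears tube_86_mid alone. Leave any red look-alike of the part that bears tube_70_mid alone.

How it is judged:
By the outcome, as a careful person would: the job done as asked, in the order asked, and still so for the second after the job is handed in, with the robot touching nothing.
It also fails if it takes over 112 s, if anything falls off the work surface, if the arm or the gripper's body presses on something with over 40 N, if the wrist force passes 120 N, or if a joint passes its speed limit or range.

## Robot

A 6-joint arm with a two-finger parallel gripper is mounted at the origin on the work surface. World frame = base frame: x ahead of the robot, y to its left, z up, the work surface at z = 0. Lengths are in mm, angles in degrees, forces in N, time in s.
With the tool pointing down it reaches from about 300 to 775 mm from the base axis. Payload 14.6 kg.
Tool frame: the origin (TCP) lies midway between the tips of the shut fingers; the grasp point (between the pads) lies 19 mm behind it (env.pinch_z is the distance from the TCP to the grasp point, in mm); x points along the fingers, y is the direction in which the jaws open and shut, and the axes are right-handed (so a half turn about x gives the same grasp; the last joint's range is limited). The gripper opens to 94 mm and grips with 3 to 60 N. Pads are 16 mm wide; open, the fingers measure 119 mm over their backs; the gripper's body (75 mm by 177 mm) begins 78 mm behind the grasp point.
Start: joints at [-68.847, 17.183, 87.147, -0, 75.671, -3.816], TCP at [232.167, -498.586, 205.446] pointing down, gripper open.
Joint ranges: [-173.82, 173.82], [-45.26, 126.66], [13.44, 144.39], [-59.66, 239.66], [0, 175.72], [-146.38, 146.38]. Speed limits (degrees/s): [127.2, 127.2, 147.25, 180, 180, 180].

## Interface

Orientations are given as a 3x3 rotation matrix whose columns are the frame's x, y, z axes.
In Python, from plant import env gives the robot as it stands. The module is installed in compiled form; this text tells all that it offers.
- The arm moves only by the shell command python3 -m handwheel 'ROWS' [FORCE]. ROWS is JSON, a list that holds one entry, the list of rows, each a list of 7 numbers: the turn, a rotation vector about the world's x, y, z in rad, then the shift along the world's x, y, z in mm, then the closure in counts, from 0 (fully open) to 255 (shut). In form: [[[rx, ry, rz, dx, dy, dz, gripper], ...]]. A call has exactly 10 rows; each row shifts and turns the commanded pose from where the row before left it; what a row does not reach is not made up. A row lasts 1/8 s, in which the tool goes at most 62.5 mm and 10.7 degrees, less where a joint would pass 70% of its speed; a pose out of reach is approached as far as the arm can. A call is refused whole if a number of a shift passes 62.5 or a number of a turn 0.188, either way. A call with a gripper value outside its range is refused whole. The fingers move at their own pace and stop on an object; FORCE is the grip in N (left out, the last holds). Time passes only in rows, so rows that do not move let the fingers close, or fill a call up. It gives the time, the measured TCP pose, the force and the opening at its end, in the units of the state.
- env.read_state(): the state, without advancing time (a new reading comes with each control period).
- env.camera(name): name is "side" or "top"; returns the picture (480x640x3 uint8, red, green, blue); there is no depth.
- env.calibration(name): a dict with "intrinsics" (3x3 intrinsics, pixels), "k1" (the pictures are not rectified: a ray, as slopes to the right and down, at radius r is drawn at 1 + k1 r^2 times it, then the intrinsics apply), "world_from_camera" (4x4, takes a point from camera to world coordinates). Camera axes: x right, y up, looking along -z (the intrinsics and any distortion apply to the point x, -y, -z); pixel columns grow to the right and rows downward; lengths in mm; the calibration is good to about 2 mm. A picture is of the moment at which its call begins. calibration takes no time and is no camera call.
- env.sign_off(): hands the job in, once; it reports no verdict.
Trained networks look in the newest picture that a camera, given by its name, has taken for a name from the list of things; names that differ only in an ending like _2 or _b are one class to them, and where a whole thing is asked for, a point or a joint stands for the part that bears it (a point fixed in the world has none). Each returns a list of dicts, best first, with "conf" (0 to 1); they miss things now and then, are a little off and sometimes report something else, mostly with a low value. They report only what shows in the picture. A call takes as long as a camera call. They do not tell look-alikes from the thing itself.
- env.masks_of(camera, label): "region" (480x640 bool, what is visible of it) and "uv" ([column, row] in pixels, amid what is visible of it).
- env.pinpoint(camera, label): "uv" ([column, row] in pixels: a listed point, or the origin of a listed thing).
The state is a dict: "time_s": time; "joint_pos": joint angles; "dq": joint speeds; "joint_efforts": joint torques, N m; "eef_pos": TCP position; "orientation": TCP orientation; "wrist_force": force on the tool from outside, world axes, zero at the start; "wrist_torque": the same for the moment, N m; "gripper_width": finger opening in mm.
Only numpy, scipy, OpenCV 4.12 (cv2) and the standard library are available. Lean on these libraries where they do the work, as an engineer would, in place of code of your own. Each camera call takes 0.05 s, during which the arm holds its last target.

## Working session

There is one attempt and no reset: what is moved stays moved. The work goes in short steps, Python scripts to look and compute and a shell command to move; the robot and the scene stay as the last step left them, time stands still between calls to the robot, and variables do not carry over. Pictures are saved under pics/ and viewed, and the job is handed in when it is done.

```bash
mkdir -p pics
python3 - <<'E'
from plant import env
import cv2
for n in("side","top"):
    cv2.imwrite(f"pics/{n}0.png",cv2.cvtColor(env.camera(n),cv2.COLOR_RGB2BGR))
    c=env.calibration(n);print(n,c)
s=env.read_state();print(s, env.pinch_z)
E
```

```text
side {'intrinsics': array([[582.17262857,   0.        , 318.85514479],
       [  0.        , 582.17262857, 245.66704332],
       [  0.        ,   0.        ,   1.        ]]), 'k1': -0.11296947277236381, 'world_from_camera': array([[-9.85104066e-01,  1.29774817e-01, -1.12820551e-01,
         2.63794405e+02],
       [-1.71956046e-01, -7.47425779e-01,  6.41705402e-01,
         1.06969920e+03],
       [-1.04778719e-03,  6.51546777e-01,  7.58607738e-01,
         1.24922800e+03],
       [ 0.00000000e+00,  0.00000000e+00,  0.00000000e+00,
         1.00000000e+00]])}
top {'intrinsics': array([[508.25685998,   0.        , 320.751383  ],
       [  0.        , 508.25685998, 238.98996965],
       [  0.        ,   0.        ,   1.        ]]), 'k1': 0.02335921969573481, 'world_from_camera': array([[-2.10970100e-02,  9.92861830e-01, -1.17389536e-01,
         3.22620026e+02],
       [-9.99762207e-01, -2.15987648e-02, -3.00363988e-03,
         8.38584529e+01],
       [-5.51766836e-03,  1.17298254e-01,  9.93081404e-01,
         1.16192757e+03],
       [ 0.00000000e+00,  0.00000000e+00,  0.00000000e+00,
         1.00000000e+00]])}
{'time_s': 0.1, 'joint_pos': array([-6.88470612e+01,  1.72117070e+01,  8.71776342e+01,  3.73064120e-04,
        7.56710937e+01, -3.81796788e+00]), 'dq': array([-0.02226954, -0.05248588, -0.03975705, -0.03733102,  0.0097085 ,
        0.00488666]), 'joint_efforts': array([ 9.98416290e-04, -5.32648587e+01, -3.53286052e+01,  7.09248637e-02,
        2.35428015e-02, -3.99971930e-05]), 'eef_pos': array([ 232.07885794, -498.36630037,  204.94356046]), 'orientation': array([[-3.74745935e-04,  4.22156347e-01, -9.06522961e-01],
       [ 9.85993752e-04, -9.06522428e-01, -4.22156506e-01],
       [-9.99999444e-01, -1.05202741e-03, -7.65279259e-05]]), 'wrist_force': array([-0.47597253, -0.07896674, -0.44530133]), 'wrist_torque': array([0.04926829, 0.00050172, 0.04598137]), 'gripper_width': 94.25172843424012} 18.8
```

View pics/side0.png

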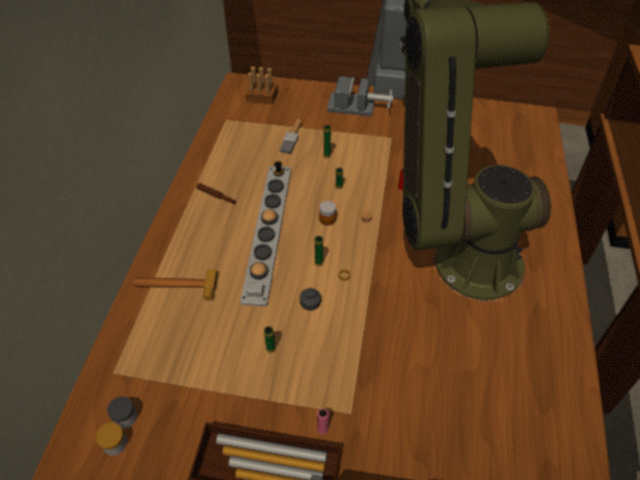

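View pics/top0.png

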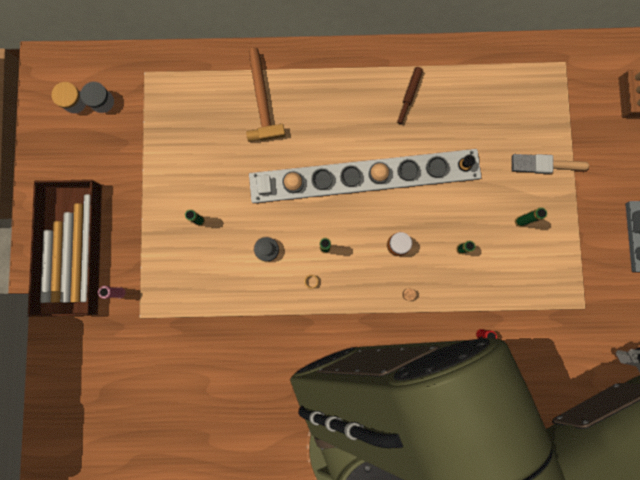

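Both views show four green tubes: top (195,217), (325,244), (466,247) and (531,217), matching side (270,340), (319,250), (339,178) and (327,140). The pink look-alike is at top (104,292) and the red one at top (487,334), partly hidden by the arm. The horn is at top (467,160), so the horn end of the rack is to the right in the picture (−y).

```bash
cat > h.py <<'E'
import numpy as np,cv2
from plant import env
def ray(n,uv):
    c=env.calibration(n);K=c["intrinsics"];T=c["world_from_camera"]
    p=cv2.undistortPoints(np.array([[uv]],float),K,np.array([c["k1"],0,0,0.]))[0,0]
    # exact model: distorted = p(1+k1 r^2), same as cv2
    d=T[:3,:3]@np.array([p[0],-p[1],-1.]);return T[:3,3],d/np.linalg.norm(d)
def atz(n,uv,z):
    o,d=ray(n,uv);return o+d*(z-o[2])/d[2]
def tri(u1,u2):
    A=[];b=[];rs=[ray("side",u1),ray("top",u2)]
    M=sum(np.eye(3)-np.outer(d,d) for o,d in rs);v=sum((np.eye(3)-np.outer(d,d))@o for o,d in rs)
    X=np.linalg.solve(M,v);res=[np.linalg.norm(np.cross(X-o,d)) for o,d in rs];return X,sum(res)
def proj(n,X):
    c=env.calibration(n);K=c["intrinsics"];T=np.linalg.inv(c["world_from_camera"])
    q=T[:3,:3]@np.array(X,float)+T[:3,3];x=np.array([q[0],-q[1]])/-q[2];x=x*(1+c["k1"]*(x@x))
    return x*[K[0,0],K[1,1]]+K[:2,2]
E
python3 - <<'E'
from h import *
np.set_printoptions(precision=1,suppress=True)
for n in("side","top"):
    env.camera(n)
    for l in("tube_70_mid","tube_86_mid","tube_102_mid","tube_118_mid","socket_a","horn"):
        print(n,l,[(np.round(r["uv"],1),round(r["conf"],2)) for r in env.pinpoint(n,l)])
    for l in("tube_70_mid","tube_86_mid","tube_102_mid","tube_118_mid"):
        for r in env.masks_of(n,l):
            if r["conf"]>.2:
                y,x=np.nonzero(r["region"]);print(n,l,"mask",np.array(r["uv"]),round(r["conf"],2),x.min(),x.max(),y.min(),y.max())
E
```

```text
side tube_70_mid [(array([337.7, 177.3]), 0.7), (array([400.9, 181.3]), 0.59)]
side tube_86_mid [(array([323. , 422.5]), 0.72), (array([267.2, 342. ]), 0.54)]
side tube_102_mid [(array([319.9, 255. ]), 0.82)]
side tube_118_mid [(array([330.1, 141.7]), 0.63)]
side socket_a [(array([263.9, 255.5]), 0.77), (array([275.6, 187.8]), 0.67), (array([271. , 201.6]), 0.65), (array([266.1, 234.8]), 0.54)]
side horn [(array([277.9, 172.1]), 0.46)]
side tube_70_mid mask [339.7 178.5] 0.57 335 342 167 188
side tube_70_mid mask [403.9 181. ] 0.5 398 403 170 189
side tube_86_mid mask [324.8 420.1] 0.7 316 327 410 434
side tube_86_mid mask [268.7 339.9] 0.61 264 274 326 352
side tube_102_mid mask [320.2 253.2] 0.62 314 322 236 264
side tube_118_mid mask [328.2 142.5] 0.57 323 330 126 156
top tube_70_mid [(array([482. , 333.4]), 0.64)]
top tube_86_mid [(array([113.6, 289. ]), 0.72), (array([193.4, 218.5]), 0.68)]
top tube_102_mid [(array([323. , 184.4]), 0.7), (array([324.1, 249.6]), 0.61)]
top tube_118_mid [(array([526.4, 217.5]), 0.53)]
top socket_a [(array([320.7, 181.7]), 0.92), (array([435.3, 167.6]), 0.83), (array([409.3, 173.2]), 0.72), (array([350.1, 175.5]), 0.71)]
top horn [(array([463.7, 163.1]), 0.77)]
top tube_70_mid mask [482.8 333.2] 0.64 476 496 329 338
top tube_70_mid mask [467.4 249.9] 0.45 456 475 240 254
top tube_86_mid mask [192.2 216.4] 0.77 184 204 208 225
top tube_86_mid mask [112.3 292.2] 0.74 99 125 286 298
top tube_102_mid mask [328.1 247.5] 0.73 319 330 237 252
top tube_118_mid mask [531.4 216.8] 0.91 515 547 206 226
```

Run:
```python
import cv2,numpy as np
s=cv2.imread("pics/side0.png");t=cv2.imread("pics/top0.png")
f=lambda im,u,v:cv2.resize(im[v-32:v+32,u-32:u+32],(256,256),interpolation=cv2.INTER_CUBIC)
a=[f(s,*p) for p in((270,340),(319,250),(339,178))]
b=[f(t,*p) for p in((195,217),(325,244),(466,247))]
cv2.imwrite("pics/cr1.png",np.vstack([np.hstack(a),np.hstack(b)]))
a=[f(s,327,140),f(s,322,420),f(s,400,180)];b=[f(t,531,217),f(t,104,292),f(t,487,334)]
cv2.imwrite("pics/cr2.png",np.vstack([np.hstack(a),np.hstack(b)]))
```

```text
(no output)
```

View pics/cr1.png

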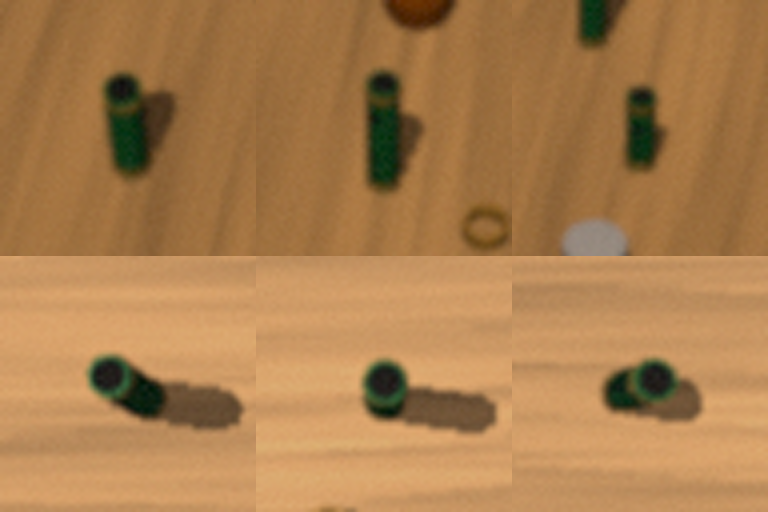

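View pics/cr2.png

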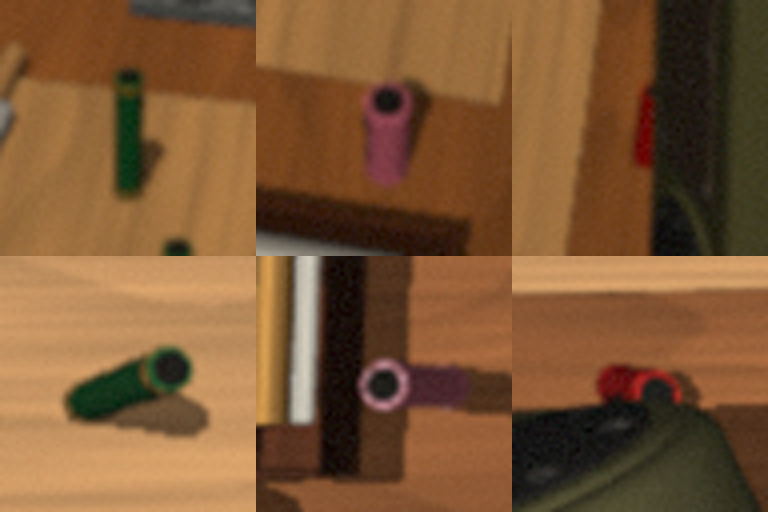

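The crops show four upright green tubes with dark open tops and brass bands, clear of the pink and red look-alikes. Next I'll triangulate the top rims to get heights.

```bash
python3 - <<'E'
from h import *
np.set_printoptions(precision=1,suppress=True)
S=dict(A=(268.1,329.6),B=(318.4,238.6),C=(338.9,170.1),D=(326.6,126.9))
T=dict(A=(190.1,214.6),B=(324.6,243.1),C=(469.6,245.6),D=(540.6,212.6))
for k in S:
    X,r=tri(S[k],T[k]);print(k,X,r)
mid=dict(A=((267.2,342),(193.4,218.5),86),B=((319.9,255),(324.1,249.6),102),C=((337.7,177.3),(467,249),70),D=((330.1,141.7),(526.4,217.5),118))
for k,(s,t,h) in mid.items(): print(k,"mid",*tri(s,t),"| toprim",atz("top",T[k],h),atz("side",S[k],h))
print("sock")
st=[(320.7,181.7),(435.3,167.6),(409.3,173.2),(350.1,175.5)]; ss=[(263.9,255.5),(275.6,187.8),(271,201.6),(266.1,234.8)]
for s,t in zip(ss,[st[0],st[1],st[2],st[3]]): print(*tri(s,t),atz("top",t,8),atz("side",s,8))
print(atz("top",(463.7,163.1),8),atz("side",(277.9,172.1),8))
E
python3 - <<'E'
import cv2,numpy as np
s=cv2.imread("pics/side0.png");t=cv2.imread("pics/top0.png")
cv2.imwrite("pics/rt.png",cv2.resize(t[140:210,240:490],(750,210),interpolation=cv2.INTER_CUBIC))
cv2.imwrite("pics/rs.png",cv2.resize(s[155:305,235:305],(280,600),interpolation=cv2.INTER_CUBIC))
E
```

```text
A [508.3 364.9  90.2] 0.9169944982905651
B [438.8  79.2 106.4] 0.5416706452742217
C [ 430.7 -232.5   71.1] 0.8230369616932756
D [ 490.7 -366.1  123.4] 1.0028020259746937
A mid [510.1 370.4  42. ] 5.8775052811512545 | toprim [508.5 366.   86. ] [509.6 362.3  86. ]
B mid [433.1  80.4  41.6] 3.649595794659671 | toprim [439.1  79.2 102. ] [439.8  75.4 102. ]
C mid [ 430.3 -235.7   38.2] 8.378683695964357 | toprim [ 430.4 -232.8   70. ] [ 431.3 -233.7   70. ]
D mid [ 482.9 -356.    75.1] 10.082315320785833 | toprim [ 491.  -368.4  118. ] [ 492.3 -373.1  118. ]
sock
[591.4  84.6  12.3] 0.3618182568955909 [592.6  84.6   8. ] [592.4  81.2   8. ]
[ 617.4 -179.5   17.2] 0.10612503596901843 [ 619.8 -181.6    8. ] [ 620.  -188.8    8. ]
[ 612.2 -119.6   15.5] 11.72201033041222 [ 608. -121.    8.] [ 620.4 -127.9    8. ]
[601.3  17.   21.9] 2.01606926330424 [605.7  16.2   8. ] [604.1   5.2   8. ]
[ 628.9 -247.7    8. ] [ 628.7 -260.1    8. ]
```

View pics/rt.png

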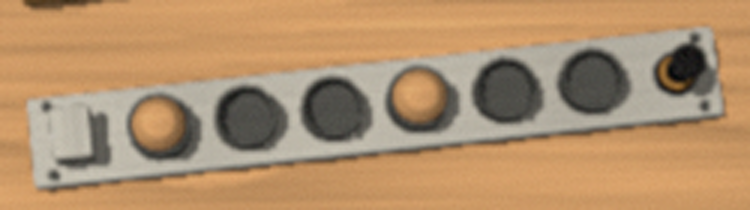

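View pics/rs.png

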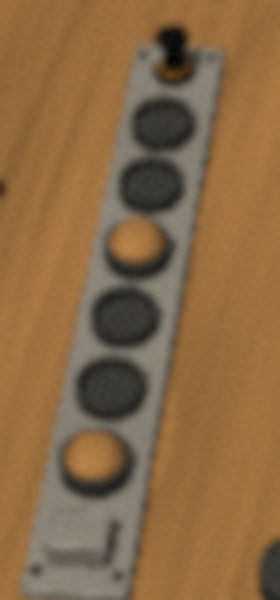

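The rack order from the horn is: open, open, plug, open, open, plug, then the steel block. In the top view the open cups are at about (437,167), (408,170), (351,176) and (323,179).

Run:
```python
from h import *
np.set_printoptions(precision=1,suppress=True)
st=[(437.3,167),(408.3,170),(351.3,176),(322.7,179)];ss=[(275.4,185.9),(272.4,201.1),(266.1,233.6),(262.6,251.6)]
for s,t in zip(ss,st): print(*tri(s,t),atz("top",t,20),atz("side",s,20))
k=np.array([0,1,3,4])
for z in (16,20,24):
  for n,l in(("top",st),("side",ss)):
    P=np.array([atz(n,t,z) for t in l]);f=np.polyfit(k,P[:,:2],1);print(z,n,f[1],f[0],np.linalg.norm(f[0]),np.degrees(np.arctan2(*f[0])))
```

```text
[ 618.1 -183.2   21.5] 0.8933826126877169 [ 618.  -183.5   20. ] [ 619.  -184.8   20. ]
[ 612.2 -116.4   22.7] 0.6316306637405181 [ 612.6 -116.9   20. ] [ 613.3 -119.1   20. ]
[600.7  14.4  23.9] 0.13538474773685688 [601.6  14.2  20. ] [601.8  11.   20. ]
[595.3  79.9  22.7] 0.101722699195209 [596.   79.9  20. ] [596.   77.8  20. ]
16 top [ 619.1 -184.1] [-5.5 66. ] 66.25021814601776 -4.784627647063944
16 side [ 620.2 -188.9] [-5.8 65.7] 65.98628724710224 -5.0178109332701535
20 top [ 618.1 -183.1] [-5.5 65.8] 66.01896367601788 -4.784627647063972
20 side [ 619.  -184.8] [-5.8 65.5] 65.7722593877501 -5.017810933270093
24 top [ 617.  -182.2] [-5.5 65.6] 65.78770920601798 -4.784627647063964
24 side [ 617.9 -180.7] [-5.7 65.3] 65.55823152839803 -5.017810933270046
```

Checks so far:

| Tube | Measured rim z (mm) | Length | Position (x, y) |
|---|---|---|---|
| C | 71 | 70 | (430.5, −233) |
| A | 90 | 86 | (509, 365) |
| B | 106 | 102 | (439, 78.5) |
| D | 123 | 118 | (491, −368) |

- **Cups:** cup k from the horn is at (617.4, −182.5) + k·(−5.6, 65.7), and the open ones are k = 0, 1, 3, 4. The measured pitch of 66 mm agrees, with rims at about z 21.
- **Jaws:** they will open across the row, at a yaw of about 5°.

First I'll move above the 70 mm tube (C).

```bash
python3 -m handwheel '[[[0,0,0.122,19.84,26.56,0,0],[0,0,0.122,19.84,26.56,0,0],[0,0,0.122,19.84,26.56,0,0],[0,0,0.122,19.84,26.56,0,0],[0,0,0.122,19.84,26.56,0,0],[0,0,0.122,19.84,26.56,0,0],[0,0,0.122,19.84,26.56,0,0],[0,0,0.122,19.84,26.56,0,0],[0,0,0.122,19.84,26.56,0,0],[0,0,0.122,19.84,26.56,0,0]]]' 15
```

```text
time_s: 2.45
eef_pos: [431.2, -232.1, 205.6]
orientation: [[0.0, 0.996, 0.089], [-0.0, 0.089, -0.996], [-1.0, 0.0, 0.0]]
wrist_force: [0.2, -0.5, -0.1]
gripper_width: 93.9
```

```bash
python3 -m handwheel '[[[0,0,0,0,0,-25,0],[0,0,0,0,0,-25,0],[0,0,0,0,0,-25,0],[0,0,0,0,0,-25,0],[0,0,0,0,0,-22,0],[0,0,0,0,0,-20,0],[0,0,0,0,0,-18,0],[0,0,0,0,0,-16,0],[0,0,0,0,0,0,0],[0,0,0,0,0,0,0]]]' 15
python3 - <<'E'
from h import *
for n,(u,v) in(("side",(339,178)),("top",(466,247))):
    im=cv2.cvtColor(env.camera(n),cv2.COLOR_RGB2BGR)[v-60:v+60,u-80:u+80]
    cv2.imwrite(f"pics/{n}1.png",cv2.resize(im,(640,480),interpolation=cv2.INTER_CUBIC))
print(env.read_state()["eef_pos"])
E
```

```text
time_s: 3.7
eef_pos: [430.9, -233.2, 30.0]
orientation: [[0.001, 0.996, 0.085], [-0.0, 0.085, -0.996], [-1.0, 0.001, 0.0]]
wrist_force: [0.8, -0.4, 0.1]
gripper_width: 93.7
[ 430.90956542 -233.16961917   30.11066362]
```

View pics/side1.png

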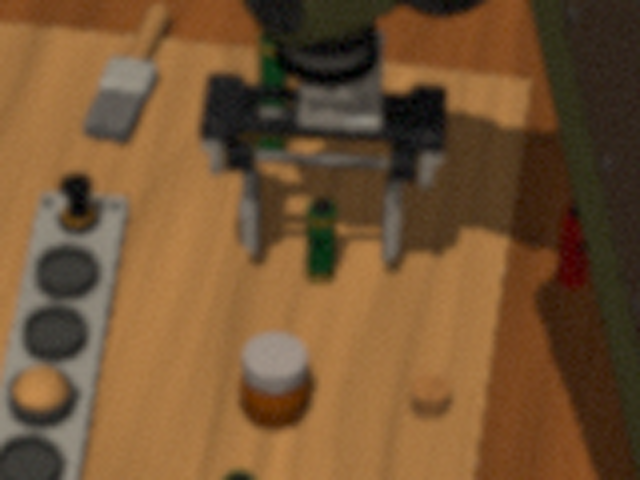

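View pics/top1.png

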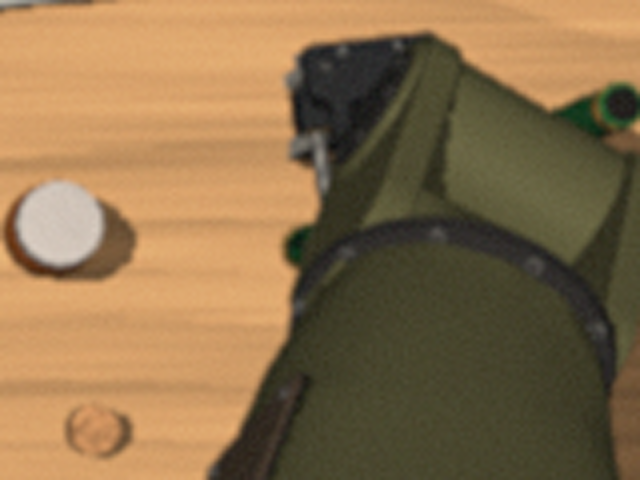

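In the side crop the green tube (321,240) sits midway between the fingers (250 and 393). The red look-alike, at the right edge, is clear of them. Closing the jaws, then lifting.

```bash
python3 -m handwheel '[[[0,0,0,0,0,0,255],[0,0,0,0,0,0,255],[0,0,0,0,0,0,255],[0,0,0,0,0,0,255],[0,0,0,0,0,0,255],[0,0,0,0,0,0,255],[0,0,0,0,0,0,255],[0,0,0,0,0,0,255],[0,0,0,0,0,0,255],[0,0,0,0,0,0,255]]]' 15
```

```text
time_s: 5.05
eef_pos: [430.6, -233.0, 29.4]
orientation: [[-0.0, 0.996, 0.085], [0.0, 0.085, -0.996], [-1.0, -0.0, -0.0]]
wrist_force: [-0.2, 0.2, 0.5]
gripper_width: 23.7
```

```bash
python3 -m handwheel '[[[0,0,0,0,0,25,255],[0,0,0,0,0,40,255],[0,0,0,10,3,30,255],[0,0,0,25,7,5,255],[0,0,0,30,8,0,255],[0,0,0,35,9,0,255],[0,0,0,35,9,0,255],[0,0,0,30,8,0,255],[0,0,0,21.8,6.5,0,255],[0,0,0,0,0,0,255]]]' 15
python3 - <<'E'
from h import *
for n,(u,v) in(("side",(280,190)),("top",(430,180))):
    im=cv2.cvtColor(env.camera(n),cv2.COLOR_RGB2BGR)[v-60:v+60,u-80:u+80]
    cv2.imwrite(f"pics/{n}2.png",cv2.resize(im,(640,480),interpolation=cv2.INTER_CUBIC))
E
```

```text
time_s: 6.3
eef_pos: [617.8, -181.9, 128.7]
orientation: [[-0.001, 0.996, 0.086], [0.0, 0.086, -0.996], [-1.0, -0.001, -0.0]]
wrist_force: [-0.5, 0.8, -1.5]
gripper_width: 23.8
```

View pics/side2.png

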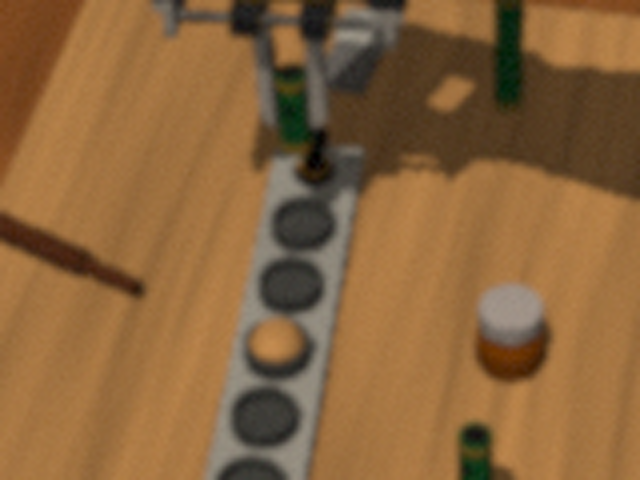

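View pics/top2.png

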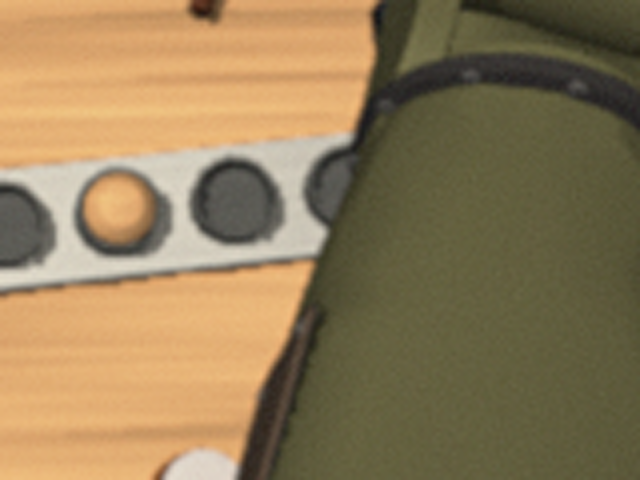

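```bash
python3 -m handwheel '[[[0,0,0,0,0,-15,255],[0,0,0,0,0,-20,255],[0,0,0,0,0,-20,255],[0,0,0,0,0,-15,255],[0,0,0,0,0,-10,255],[0,0,0,0,0,-5,255],[0,0,0,0,0,-2,255],[0,0,0,0,0,-1,255],[0,0,0,0,0,0,255],[0,0,0,0,0,0,255]]]' 15
python3 - <<'E'
from h import *
for n,(u,v) in(("side",(280,190)),):
    im=cv2.cvtColor(env.camera(n),cv2.COLOR_RGB2BGR)[v-45:v+45,u-60:u+60]
    cv2.imwrite(f"pics/{n}3.png",cv2.resize(im,(640,480),interpolation=cv2.INTER_CUBIC))
print(proj("side",(617.4,-182.5,12)))
E
```

```text
time_s: 7.65
eef_pos: [617.7, -183.1, 44.1]
orientation: [[0.001, 0.996, 0.085], [-0.001, 0.085, -0.996], [-1.0, 0.001, 0.001]]
wrist_force: [-11.3, 0.9, 20.1]
gripper_width: 23.7
[275.89714073 188.36421011]
```

View pics/side3.png

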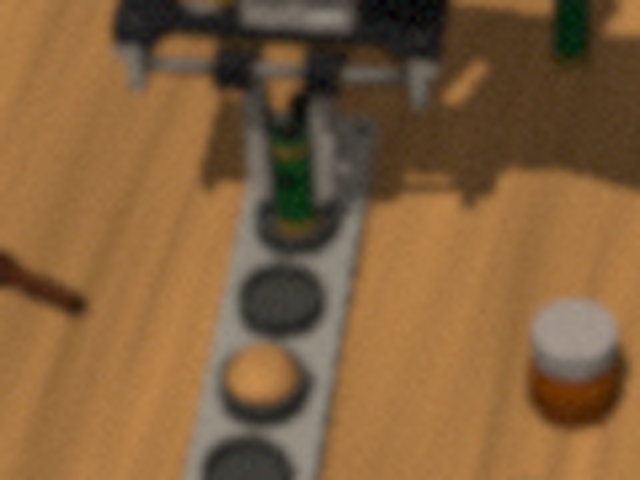

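Upward force is 20 N with the foot at about z 15, which is higher than I expected for the floor. I'll check with overlays before releasing.

Run:
```python
from h import *
im=cv2.cvtColor(env.camera("side"),cv2.COLOR_RGB2BGR)
u0,v0,w,h,s=250,165,50,45,14
c=cv2.resize(im[v0:v0+h,u0:u0+w],(w*s,h*s),interpolation=cv2.INTER_CUBIC)
c=cv2.convertScaleAbs(c,alpha=1.8)
raw=c.copy()
def circ(x,y,z,r,col):
    p=np.array([proj("side",(x+r*np.cos(a),y+r*np.sin(a),z)) for a in np.linspace(0,6.28,40)])
    p=((p+.5-[u0,v0])*s).astype(int);cv2.polylines(c,[p],True,col,1)
for k in(0,1):
    x,y=617.4-5.6*k,-182.5+65.7*k
    circ(x,y,22,21,(0,0,255));circ(x,y,22,24.5,(0,0,255))
circ(617.7,-183.1,15,12,(255,0,0));circ(617.7,-183.1,10,12,(255,255,0))
circ(617.7,-183.1,85,12,(255,0,0))
cv2.imwrite("pics/ov1.png",cv2.resize(np.hstack([raw,c]),(800,360)))
print(env.read_state()["wrist_force"],env.read_state()["wrist_torque"])
```

```text
[-10.88285579   0.85787755  20.16654363] [0.07751982 2.22440674 0.05912381]
```

View pics/ov1.png

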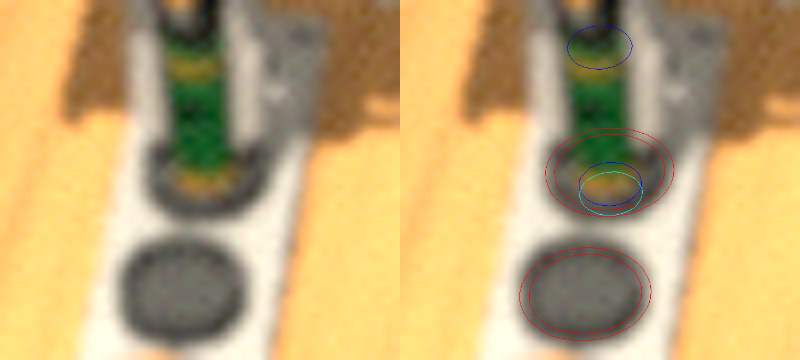

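Run:
```python
from h import *
im=cv2.imread("pics/side2.png") # 4x, u0=200,v0=130
def circ(c,x,y,z,r,col):
    p=np.array([proj("side",(x+r*np.cos(a),y+r*np.sin(a),z)) for a in np.linspace(0,6.28,40)])
    p=((p+.5-[200,130])*4).astype(int);cv2.polylines(c,[p],True,col,1)
raw=im.copy()
circ(im,617.8,-181.9,99.3,12,(255,0,0));circ(im,617.8,-181.9,169.3,12,(255,0,0))
for k in(0,1,3):
  for z,cl in((22,(0,0,255)),(27,(0,255,255))):
    circ(im,617.4-5.6*k,-182.5+65.7*k,z,24.5,cl)
f=lambda a:cv2.resize(a[40:340,200:400],(400,600),interpolation=cv2.INTER_CUBIC)
cv2.imwrite("pics/ov2.png",np.hstack([f(raw),f(im)]))
```

```text
(no output)
```

View pics/ov2.png

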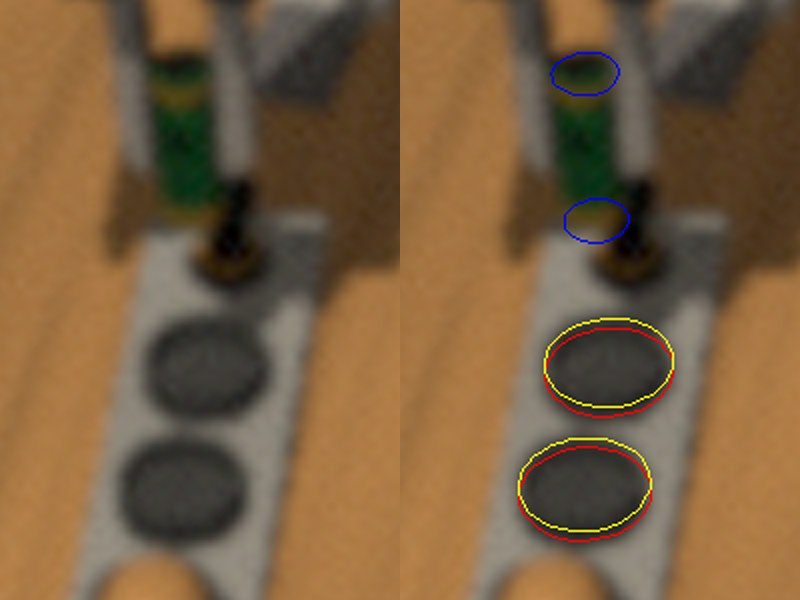

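Run:
```python
from h import *
im0=cv2.imread("pics/side0.png")
out=[]
for x,y,h,u0,v0 in((430.6,-233,70,324,158),(508.5,365,86,254,317),(439,78.5,102,304,228)):
    c=cv2.resize(im0[v0:v0+44,u0:u0+32],None,fx=8,fy=8,interpolation=cv2.INTER_CUBIC);raw=c.copy()
    for z in(0,h):
        p=np.array([proj("side",(x+12*np.cos(a),y+12*np.sin(a),z)) for a in np.linspace(0,6.28,40)])
        cv2.polylines(c,[((p+.5-[u0,v0])*8).astype(int)],True,(255,0,0),1)
    out.append(np.vstack([raw,c]))
o=np.hstack(out);print(o.shape);cv2.imwrite("pics/ov3.png",cv2.resize(o,None,fx=.85,fy=.85))
```

```text
(704, 768, 3)
```

View pics/ov3.png

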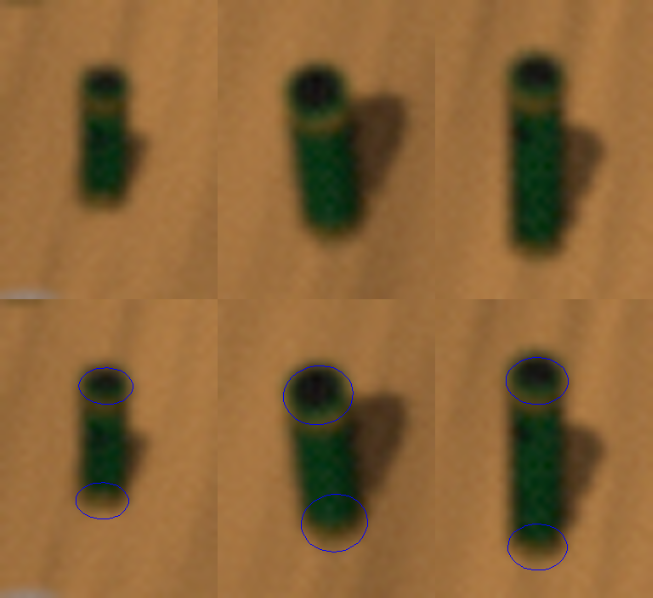

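The same length shortfall shows for tubes standing on the board: the brass foot band blends into the background in the picture. The cup silhouettes fit a rim height of 27 better than 22, so the cup floor is at about z 15 and the tube is standing on it. I'll unload 3 mm, then release and rise.

```bash
python3 -m handwheel '[[[0,0,0,0,0,1.5,255],[0,0,0,0,0,1.3,255],[0,0,0,0,0,0,255],[0,0,0,0,0,0,255],[0,0,0,0,0,0,200],[0,0,0,0,0,0,170],[0,0,0,0,0,0,140],[0,0,0,0,0,0,100],[0,0,0,0,0,0,60],[0,0,0,0,0,0,30]]]' 15
python3 - <<'E'
from h import *
for n,(u,v) in(("side",(280,190)),):
    im=cv2.cvtColor(env.camera(n),cv2.COLOR_RGB2BGR)[v-45:v+45,u-60:u+60]
    cv2.imwrite(f"pics/{n}4.png",cv2.resize(im,(640,480),interpolation=cv2.INTER_CUBIC))
E
```

```text
time_s: 9.0
eef_pos: [617.3, -182.5, 44.2]
orientation: [[-0.0, 0.996, 0.085], [0.0, 0.085, -0.996], [-1.0, -0.0, -0.0]]
wrist_force: [-0.3, 0.5, -0.3]
gripper_width: 68.1
```

View pics/side4.png

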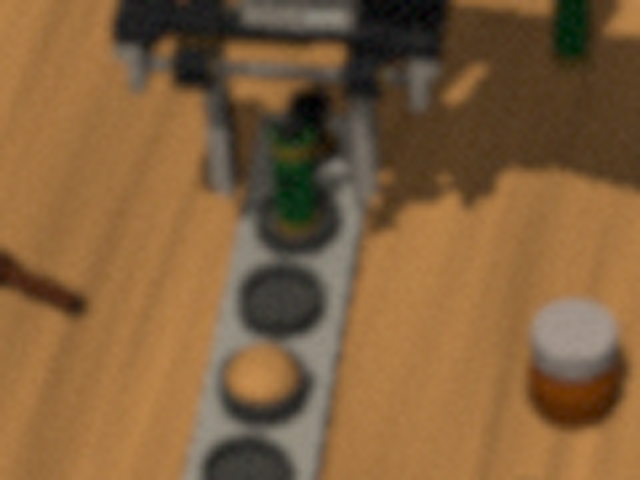

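The 70 mm tube stands in the first cup with the jaws clear of it. Next is the 86 mm tube (A).

```bash
python3 -m handwheel '[[[0,0,0,0,0,20,0],[0,0,0,0,0,40,0],[0,0,0,0,0,45,0],[0,0,0,0,15,35,0],[0,0,0,-5,35,20,0],[0,0,0,-10,50,0,0],[0,0,0,-10,55,0,0],[0,0,0,-11,55,0,0],[0,0,0,-11,55,0,0],[0,0,0,-11,55,0,0]]]' 15
python3 -m handwheel '[[[0,0,0,-11,55,0,0],[0,0,0,-11,55,0,0],[0,0,0,-11,50,0,0],[0,0,0,-10,40,0,0],[0,0,0,-7,27,0,0],[0,0,0,0,0,0,0],[0,0,0,0,0,-15,0],[0,0,0,0,0,-25,0],[0,0,0,0,0,-25,0],[0,0,0,0,0,-15,0]]]' 15
```

```text
time_s: 10.3
eef_pos: [558.9, 139.2, 206.0]
orientation: [[0.002, 0.996, 0.085], [0.0, 0.085, -0.996], [-1.0, 0.002, -0.0]]
wrist_force: [0.5, 0.3, -0.5]
gripper_width: 93.7
time_s: 11.55
eef_pos: [509.4, 363.2, 122.6]
orientation: [[-0.001, 0.997, 0.084], [-0.001, 0.084, -0.997], [-1.0, -0.001, 0.001]]
wrist_force: [0.6, -0.2, 0.0]
gripper_width: 93.9
```

```bash
python3 -m handwheel '[[[0,0,0,-0.5,0.5,-15,0],[0,0,0,0,0,-20,0],[0,0,0,0,0,-20,0],[0,0,0,0,0,-16,0],[0,0,0,0,0,-11,0],[0,0,0,0,0,-5,0],[0,0,0,0,0,0,0],[0,0,0,0,0,0,0],[0,0,0,0,0,0,0],[0,0,0,0,0,0,0]]]' 15
python3 - <<'E'
from h import *
for n,(u,v) in(("side",(280,340)),):
    im=cv2.cvtColor(env.camera(n),cv2.COLOR_RGB2BGR)[v-60:v+60,u-80:u+80]
    cv2.imwrite(f"pics/{n}5.png",cv2.resize(im,(640,480),interpolation=cv2.INTER_CUBIC))
E
```

```text
time_s: 12.8
eef_pos: [509.0, 365.1, 37.5]
orientation: [[0.0, 0.996, 0.085], [0.0, 0.085, -0.996], [-1.0, 0.0, -0.0]]
wrist_force: [-0.0, -0.1, 0.1]
gripper_width: 94.1
```

View pics/side5.png

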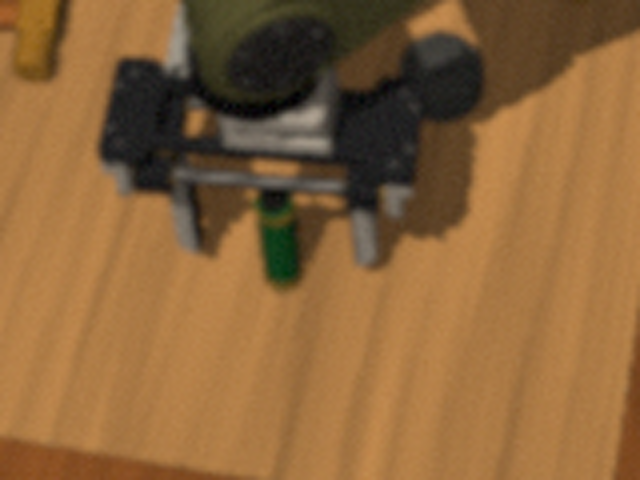

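The green tube (279,240) is centred between the fingers (190 and 367). Closing on it and carrying it to the second cup.

```bash
python3 -m handwheel '[[[0,0,0,0,0,0,255],[0,0,0,0,0,0,255],[0,0,0,0,0,0,255],[0,0,0,0,0,0,255],[0,0,0,0,0,0,255],[0,0,0,0,0,0,255],[0,0,0,0,0,0,255],[0,0,0,0,0,15,255],[0,0,0,0,0,30,255],[0,0,0,0,0,35,255]]]' 15
python3 -m handwheel '[[[0,0,0,0,0,25,255],[0,0,0,2.5,-12,10,255],[0,0,0,5,-25,0,255],[0,0,0,8.5,-40,0,255],[0,0,0,10,-45,0,255],[0,0,0,10,-45,0,255],[0,0,0,10,-45,0,255],[0,0,0,10,-45,0,255],[0,0,0,10,-45,0,255],[0,0,0,10,-45,0,255]]]' 15
```

```text
time_s: 14.1
eef_pos: [508.8, 364.9, 118.9]
orientation: [[-0.0, 0.996, 0.085], [-0.0, 0.085, -0.996], [-1.0, -0.0, 0.0]]
wrist_force: [0.6, 1.3, -0.5]
gripper_width: 23.8
time_s: 15.35
eef_pos: [584.5, 15.8, 152.0]
orientation: [[-0.001, 0.996, 0.085], [-0.0, 0.085, -0.996], [-1.0, -0.001, -0.0]]
wrist_force: [-0.2, -0.0, 0.6]
gripper_width: 23.7
```

```bash
python3 -m handwheel '[[[0,0,0,8,-40,0,255],[0,0,0,7,-35,0,255],[0,0,0,6,-30,0,255],[0,0,0,4,-20,0,255],[0,0,0,1.9,-9.8,0,255],[0,0,0,0,0,0,255],[0,0,0,0,0,-10,255],[0,0,0,0,0,-20,255],[0,0,0,0,0,-20,255],[0,0,0,0,0,-15,255]]]' 15
python3 - <<'E'
from h import *
for n,(u,v) in(("side",(280,190)),):
    im=cv2.cvtColor(env.camera(n),cv2.COLOR_RGB2BGR)[v-45:v+45,u-60:u+60]
    cv2.imwrite(f"pics/{n}6.png",cv2.resize(im,(640,480),interpolation=cv2.INTER_CUBIC))
E
```

```text
time_s: 16.6
eef_pos: [611.4, -116.0, 85.8]
orientation: [[-0.001, 0.996, 0.086], [0.0, 0.086, -0.996], [-1.0, -0.001, -0.0]]
wrist_force: [-0.0, 0.4, -0.5]
gripper_width: 23.6
```

View pics/side6.png

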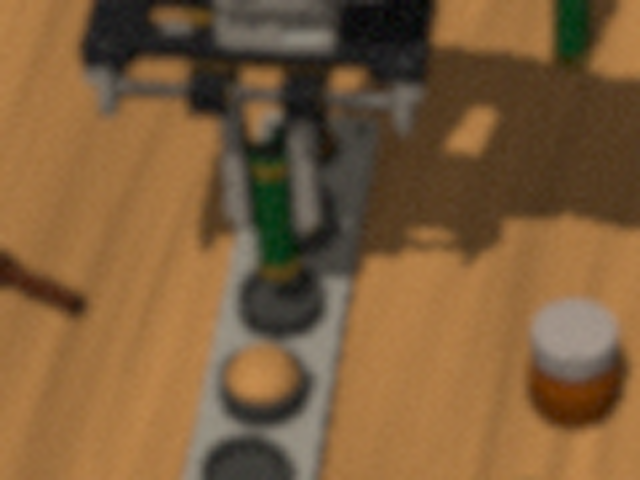

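```bash
python3 -m handwheel '[[[0,0,0,0,0,-12,255],[0,0,0,0,0,-9,255],[0,0,0,0,0,-5,255],[0,0,0,0,0,-3,255],[0,0,0,0,0,-2,255],[0,0,0,0,0,-1.5,255],[0,0,0,0,0,-1,255],[0,0,0,0,0,-1,255],[0,0,0,0,0,0,255],[0,0,0,0,0,0,255]]]' 15
```

```text
time_s: 17.9
eef_pos: [612.2, -117.2, 55.3]
orientation: [[0.002, 0.996, 0.085], [-0.001, 0.085, -0.996], [-1.0, 0.002, 0.001]]
wrist_force: [-9.7, -0.2, 20.5]
gripper_width: 23.9
```

```bash
python3 -m handwheel '[[[0,0,0,0,0,1,255],[0,0,0,0,0,1,255],[0,0,0,0,0,0.5,255],[0,0,0,0,0,0,255],[0,0,0,0,0,0,255],[0,0,0,0,0,0,255],[0,0,0,0,0,0,255],[0,0,0,0,0,0,255],[0,0,0,0,0,0,255],[0,0,0,0,0,0,255]]]' 15
python3 - <<'E'
from h import *
im=cv2.cvtColor(env.camera("side"),cv2.COLOR_RGB2BGR)[165:225,240:320]
cv2.imwrite("pics/side7.png",cv2.convertScaleAbs(cv2.resize(im,(800,600),interpolation=cv2.INTER_CUBIC),alpha=1.7))
E
```

```text
time_s: 19.15
eef_pos: [612.0, -116.8, 55.5]
orientation: [[0.001, 0.996, 0.085], [-0.0, 0.085, -0.996], [-1.0, 0.001, 0.0]]
wrist_force: [0.4, -1.1, 5.2]
gripper_width: 24.0
```

View pics/side7.png

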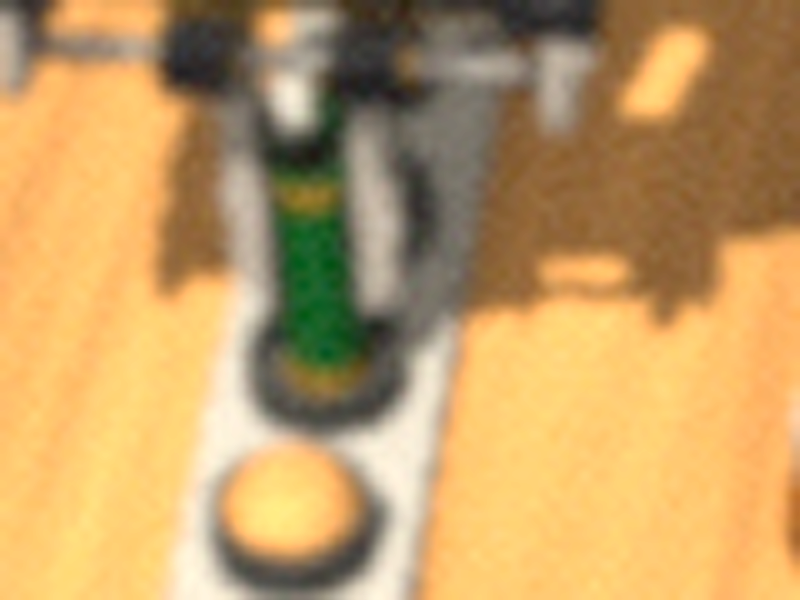

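The brass foot (323,378) sits centred in the cup (325,365) and carries load, so it is on the floor. Releasing it.

```bash
python3 -m handwheel '[[[0,0,0,0,0,0.5,255],[0,0,0,0,0,0,230],[0,0,0,0,0,0,200],[0,0,0,0,0,0,170],[0,0,0,0,0,0,130],[0,0,0,0,0,0,80],[0,0,0,0,0,0,20],[0,0,0,0,0,0,0],[0,0,0,0,0,0,0],[0,0,0,0,0,20,0]]]' 15
python3 -m handwheel '[[[0,0,0,0,0,45,0],[0,0,0,0,0,50,0],[0,0,0,0,0,30,0],[0,0,0,-15,15,10,0],[0,0,0,-25,30,0,0],[0,0,0,-30,40,0,0],[0,0,0,-35,40,0,0],[0,0,0,-35,40,0,0],[0,0,0,-20,20,0,0],[0,0,0,-12.9,10.3,0,0]]]' 15
python3 - <<'E'
from h import *
im=cv2.cvtColor(env.camera("side"),cv2.COLOR_RGB2BGR)[105:285,220:460]
cv2.imwrite("pics/side8.png",cv2.resize(im,(800,600),interpolation=cv2.INTER_CUBIC))
E
```

```text
time_s: 20.45
eef_pos: [611.0, -116.6, 75.2]
orientation: [[-0.003, 0.996, 0.085], [0.001, 0.085, -0.996], [-1.0, -0.003, -0.001]]
wrist_force: [0.6, -0.1, 0.2]
gripper_width: 87.9
time_s: 21.7
eef_pos: [438.3, 79.3, 212.1]
orientation: [[0.002, 0.996, 0.086], [0.0, 0.086, -0.996], [-1.0, 0.002, 0.0]]
wrist_force: [0.9, 0.3, 0.8]
gripper_width: 93.9
```

View pics/side8.png

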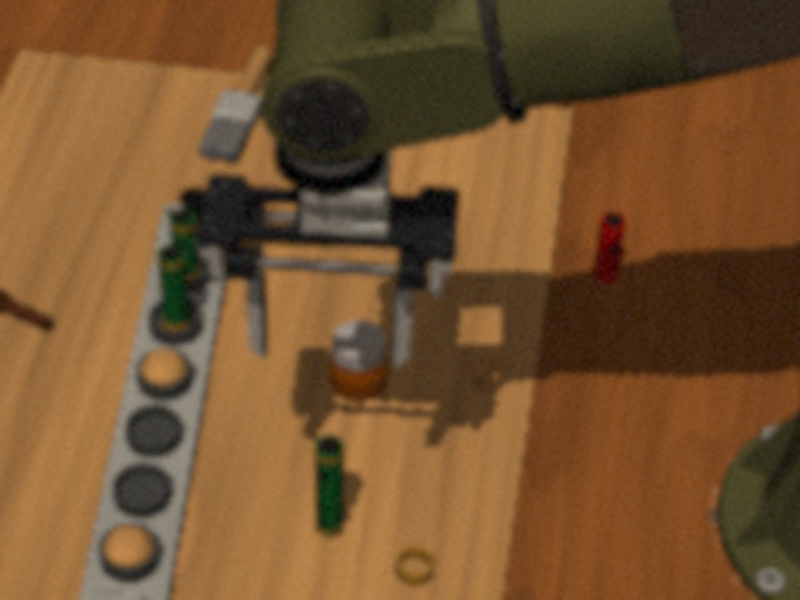

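Both placed tubes stand. Descending on the 102 mm tube (B).

```bash
python3 -m handwheel '[[[0,0,0,0.3,-0.5,-20,0],[0,0,0,0,0,-30,0],[0,0,0,0,0,-30,0],[0,0,0,0,0,-25,0],[0,0,0,0,0,-25,0],[0,0,0,0,0,-20,0],[0,0,0,0,0,-14,0],[0,0,0,0,0,-6,0],[0,0,0,0,0,0,0],[0,0,0,0,0,0,0]]]' 15
python3 - <<'E'
from h import *
im=cv2.cvtColor(env.camera("side"),cv2.COLOR_RGB2BGR)[190:310,240:400]
cv2.imwrite("pics/side9.png",cv2.resize(im,(640,480),interpolation=cv2.INTER_CUBIC))
E
```

```text
time_s: 23.0
eef_pos: [439.6, 78.0, 41.3]
orientation: [[0.001, 0.996, 0.085], [0.0, 0.085, -0.996], [-1.0, 0.001, -0.0]]
wrist_force: [-0.3, -0.1, -0.7]
gripper_width: 94.0
```

View pics/side9.png

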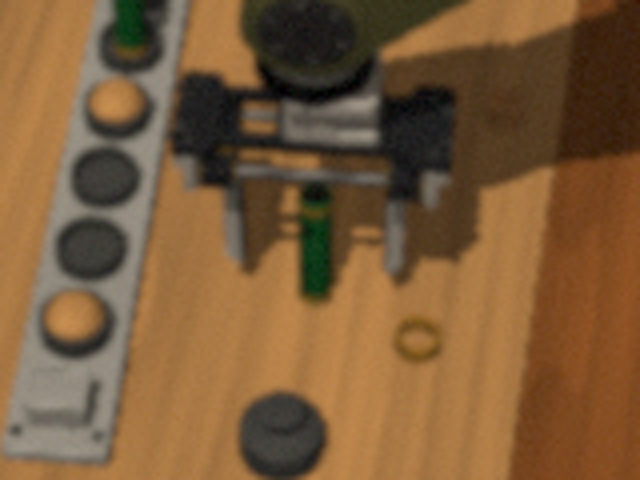

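The tube (315,240) is centred between the fingers. Closing, then carrying it to the fourth cup from the horn, the third open one.

```bash
python3 -m handwheel '[[[0,0,0,0,0,0,255],[0,0,0,0,0,0,255],[0,0,0,0,0,0,255],[0,0,0,0,0,0,255],[0,0,0,0,0,0,255],[0,0,0,0,0,0,255],[0,0,0,0,0,0,255],[0,0,0,0,0,15,255],[0,0,0,0,0,30,255],[0,0,0,0,0,35,255]]]' 15
python3 -m handwheel '[[[0,0,0,10,-4,20,255],[0,0,0,20,-8,10,255],[0,0,0,30,-12,0,255],[0,0,0,32,-12.5,0,255],[0,0,0,32,-12.5,0,255],[0,0,0,22,-9,0,255],[0,0,0,15,-5.8,0,255],[0,0,0,0,0,0,255],[0,0,0,0,0,-15,255],[0,0,0,0,0,-25,255]]]' 15
python3 - <<'E'
from h import *
im=cv2.cvtColor(env.camera("side"),cv2.COLOR_RGB2BGR)[165:285,220:380]
cv2.imwrite("pics/side10.png",cv2.resize(im,(640,480),interpolation=cv2.INTER_CUBIC))
E
```

```text
time_s: 24.3
eef_pos: [438.9, 78.0, 122.3]
orientation: [[-0.0, 0.996, 0.085], [-0.0, 0.085, -0.996], [-1.0, -0.0, -0.0]]
wrist_force: [0.5, 0.1, 0.4]
gripper_width: 24.0
time_s: 25.55
eef_pos: [599.8, 14.5, 110.4]
orientation: [[0.001, 0.996, 0.085], [-0.0, 0.085, -0.996], [-1.0, 0.001, 0.0]]
wrist_force: [-0.6, 0.2, -0.8]
gripper_width: 23.4
```

View pics/side10.png

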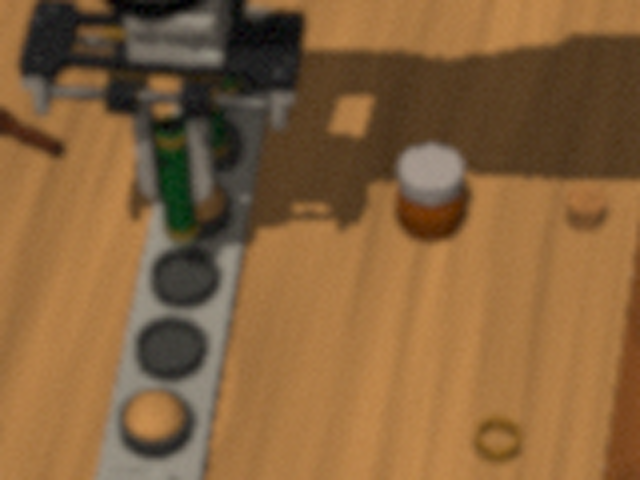

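```bash
python3 -m handwheel '[[[0,0,0,0,0,-12,255],[0,0,0,0,0,-14,255],[0,0,0,0,0,-12,255],[0,0,0,0,0,-7,255],[0,0,0,0,0,-4,255],[0,0,0,0,0,-2,255],[0,0,0,0,0,-1.5,255],[0,0,0,0,0,-1,255],[0,0,0,0,0,0,255],[0,0,0,0,0,0,255]]]' 15
python3 - <<'E'
from h import *
im=cv2.cvtColor(env.camera("side"),cv2.COLOR_RGB2BGR)[195:255,225:305]
cv2.imwrite("pics/side11.png",cv2.convertScaleAbs(cv2.resize(im,(640,480),interpolation=cv2.INTER_CUBIC),alpha=1.7))
E
```

```text
time_s: 26.85
eef_pos: [600.5, 14.1, 59.6]
orientation: [[0.001, 0.996, 0.085], [-0.0, 0.085, -0.996], [-1.0, 0.001, 0.0]]
wrist_force: [-10.6, -0.6, 20.7]
gripper_width: 23.4
```

View pics/side11.png

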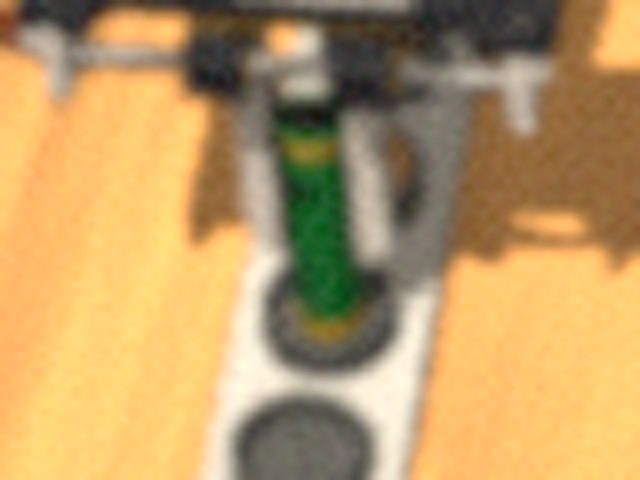

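The foot (330,330) is centred in the cup and its height (about 18) matches the previous tube. Unloading and releasing.

```bash
python3 -m handwheel '[[[0,0,0,0,0,1.5,255],[0,0,0,0,0,1.5,255],[0,0,0,0,0,0,255],[0,0,0,0,0,0,230],[0,0,0,0,0,0,200],[0,0,0,0,0,0,160],[0,0,0,0,0,0,100],[0,0,0,0,0,0,30],[0,0,0,0,0,0,0],[0,0,0,0,0,0,0]]]' 15
python3 - <<'E'
from h import *
im=cv2.cvtColor(env.camera("side"),cv2.COLOR_RGB2BGR)[165:285,220:380]
cv2.imwrite("pics/side12.png",cv2.resize(im,(640,480),interpolation=cv2.INTER_CUBIC))
E
```

```text
time_s: 28.15
eef_pos: [600.2, 14.2, 60.2]
orientation: [[0.0, 0.996, 0.085], [0.0, 0.085, -0.996], [-1.0, 0.0, -0.0]]
wrist_force: [-0.1, -0.6, 0.2]
gripper_width: 70.5
```

View pics/side12.png

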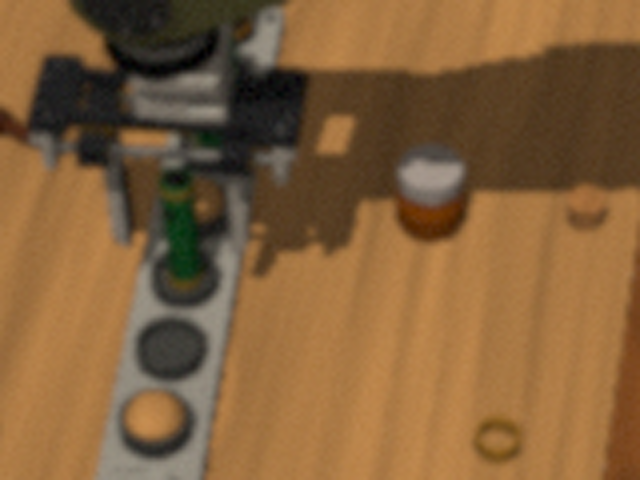

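The 102 mm tube stands. Next is the 118 mm tube (D).

```bash
python3 -m handwheel '[[[0,0,0,0,0,20,0],[0,0,0,0,0,45,0],[0,0,0,0,0,50,0],[0,0,0,0,0,35,0],[0,0,0,-5,-20,10,0],[0,0,0,-12,-40,0,0],[0,0,0,-14,-50,0,0],[0,0,0,-14,-50,0,0],[0,0,0,-14,-50,0,0],[0,0,0,-14,-50,0,0]]]' 15
python3 -m handwheel '[[[0,0,0,-14,-50,0,0],[0,0,0,-12,-40,0,0],[0,0,0,-7,-22,0,0],[0,0,0,-3.4,-9.8,0,0],[0,0,0,0,0,0,0],[0,0,0,0,0,0,0],[0,0,0,0,0,-10,0],[0,0,0,0,0,-20,0],[0,0,0,0,0,-15,0],[0,0,0,0,0,0,0]]]' 15
python3 - <<'E'
from h import *
im=cv2.cvtColor(env.camera("side"),cv2.COLOR_RGB2BGR)[65:185,240:400]
cv2.imwrite("pics/side13.png",cv2.resize(im,(640,480),interpolation=cv2.INTER_CUBIC))
E
```

```text
time_s: 29.45
eef_pos: [525.5, -248.1, 218.8]
orientation: [[-0.002, 0.996, 0.084], [0.001, 0.084, -0.996], [-1.0, -0.002, -0.001]]
wrist_force: [-0.1, 0.8, 1.3]
gripper_width: 94.0
time_s: 30.7
eef_pos: [490.5, -367.0, 173.9]
orientation: [[-0.002, 0.996, 0.085], [0.001, 0.085, -0.996], [-1.0, -0.002, -0.002]]
wrist_force: [0.3, 0.2, 0.2]
gripper_width: 94.0
```

View pics/side13.png

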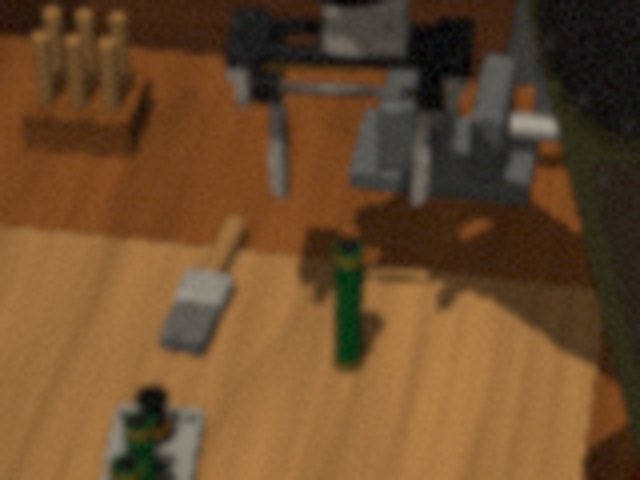

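```bash
python3 -m handwheel '[[[0,0,0,0,0,-15,0],[0,0,0,0,0,-20,0],[0,0,0,0,0,-20,0],[0,0,0,0,0,-20,0],[0,0,0,0,0,-20,0],[0,0,0,0,0,-15,0],[0,0,0,0,0,-9,0],[0,0,0,0,0,-4,0],[0,0,0,0,0,0,0],[0,0,0,0,0,0,0]]]' 15
python3 - <<'E'
from h import *
im=cv2.cvtColor(env.camera("side"),cv2.COLOR_RGB2BGR)[65:185,240:400]
cv2.imwrite("pics/side14.png",cv2.resize(im,(640,480),interpolation=cv2.INTER_CUBIC))
E
```

```text
time_s: 32.0
eef_pos: [491.0, -367.8, 52.8]
orientation: [[0.001, 0.996, 0.085], [-0.001, 0.085, -0.996], [-1.0, 0.001, 0.001]]
wrist_force: [0.8, 0.3, -0.4]
gripper_width: 93.9
```

View pics/side14.png

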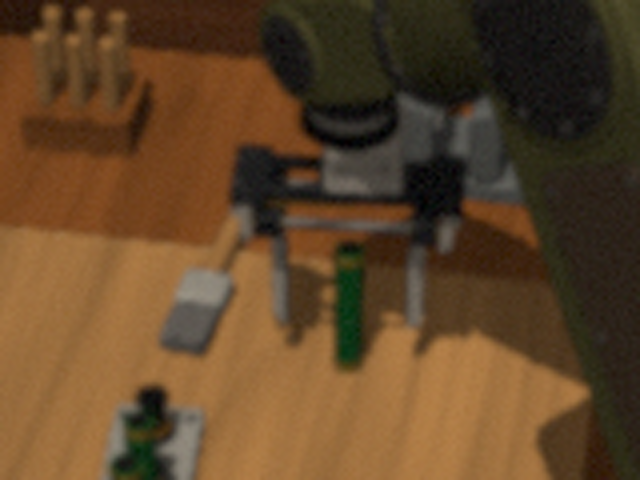

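Centred: tube at 348, fingers at 282 and 415. Gripping and lifting high enough to clear the standing tubes.

```bash
python3 -m handwheel '[[[0,0,0,0,0,0,255],[0,0,0,0,0,0,255],[0,0,0,0,0,0,255],[0,0,0,0,0,0,255],[0,0,0,0,0,0,255],[0,0,0,0,0,0,255],[0,0,0,0,0,0,255],[0,0,0,0,0,15,255],[0,0,0,0,0,35,255],[0,0,0,0,0,40,255]]]' 15
python3 -m handwheel '[[[0,0,0,0,0,40,255],[0,0,0,0,10,25,255],[0,0,0,5,20,0,255],[0,0,0,9,38,0,255],[0,0,0,11,45,0,255],[0,0,0,11,45,0,255],[0,0,0,11,45,0,255],[0,0,0,11,45,0,255],[0,0,0,11,45,0,255],[0,0,0,11,45,0,255]]]' 15
python3 -m handwheel '[[[0,0,0,10,45,0,255],[0,0,0,7,30,0,255],[0,0,0,5,20,0,255],[0,0,0,2,15,0,255],[0,0,0,0,0,0,255],[0,0,0,0,0,-20,255],[0,0,0,0,0,-35,255],[0,0,0,0,0,-30,255],[0,0,0,0,0,-15,255],[0,0,0,0,0,0,255]]]' 15
python3 - <<'E'
from h import *
im=cv2.cvtColor(env.camera("side"),cv2.COLOR_RGB2BGR)[165:285,220:380]
cv2.imwrite("pics/side15.png",cv2.resize(im,(640,480),interpolation=cv2.INTER_CUBIC))
E
```

```text
time_s: 33.3
eef_pos: [490.6, -367.4, 143.9]
orientation: [[-0.0, 0.996, 0.085], [0.0, 0.085, -0.996], [-1.0, -0.0, -0.0]]
wrist_force: [-0.8, -0.4, -0.6]
gripper_width: 24.1
time_s: 34.55
eef_pos: [570.3, -27.0, 206.1]
orientation: [[-0.002, 0.996, 0.085], [0.0, 0.085, -0.996], [-1.0, -0.002, -0.0]]
wrist_force: [0.1, 0.2, -1.6]
gripper_width: 23.6
time_s: 35.8
eef_pos: [594.5, 79.9, 106.9]
orientation: [[-0.001, 0.996, 0.084], [-0.0, 0.084, -0.996], [-1.0, -0.001, 0.0]]
wrist_force: [-0.6, 0.3, -0.9]
gripper_width: 23.7
```

View pics/side15.png

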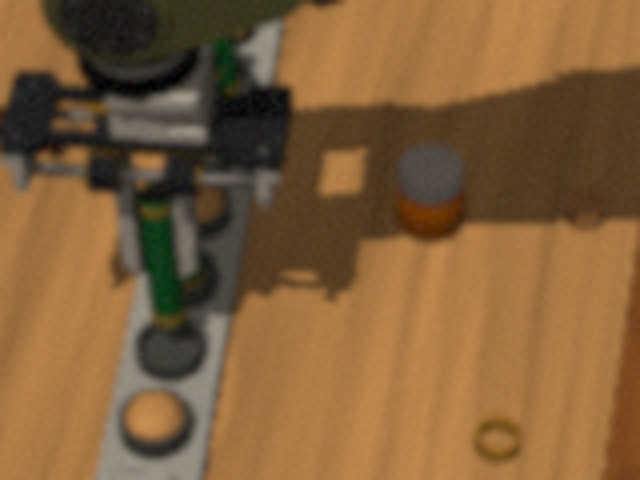

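```bash
python3 -m handwheel '[[[0,0,0,0,0,-10,255],[0,0,0,0,0,-10,255],[0,0,0,0,0,-7,255],[0,0,0,0,0,-4,255],[0,0,0,0,0,-2.5,255],[0,0,0,0,0,-1.5,255],[0,0,0,0,0,-1.5,255],[0,0,0,0,0,-1,255],[0,0,0,0,0,0,255],[0,0,0,0,0,0,255]]]' 15
python3 - <<'E'
from h import *
im=cv2.cvtColor(env.camera("side"),cv2.COLOR_RGB2BGR)[210:270,225:305]
cv2.imwrite("pics/side16.png",cv2.convertScaleAbs(cv2.resize(im,(640,480),interpolation=cv2.INTER_CUBIC),alpha=1.7))
E
```

```text
time_s: 37.1
eef_pos: [595.0, 80.4, 71.3]
orientation: [[0.001, 0.996, 0.085], [0.0, 0.085, -0.996], [-1.0, 0.001, 0.0]]
wrist_force: [-6.7, -1.0, 13.0]
gripper_width: 23.8
```

View pics/side16.png

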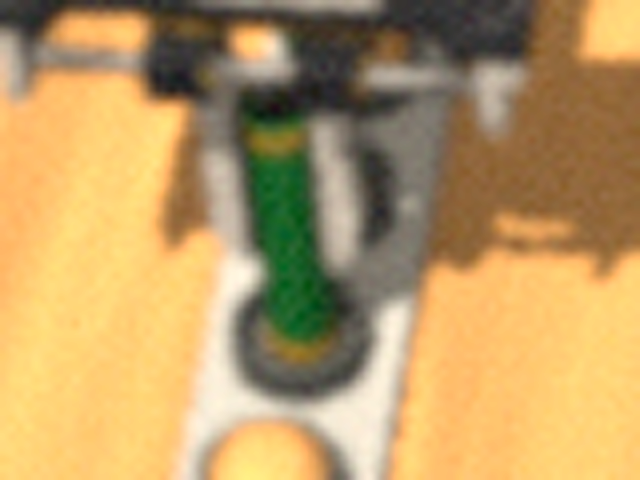

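It is on the floor with 13 N of load and the foot centred at (300,350). Unload, release, rise and retreat for the final look.

```bash
python3 -m handwheel '[[[0,0,0,0,0,1,255],[0,0,0,0,0,1,255],[0,0,0,0,0,0,255],[0,0,0,0,0,0,230],[0,0,0,0,0,0,200],[0,0,0,0,0,0,160],[0,0,0,0,0,0,100],[0,0,0,0,0,0,30],[0,0,0,0,0,0,0],[0,0,0,0,0,0,0]]]' 15
python3 -m handwheel '[[[0,0,0,0,0,10,0],[0,0,0,0,0,30,0],[0,0,0,0,0,45,0],[0,0,0,0,0,45,0],[0,0,0,0,0,30,0],[0,0,0,-20,15,0,0],[0,0,0,-40,30,0,0],[0,0,0,-50,40,0,0],[0,0,0,-50,40,0,0],[0,0,0,-30,30,0,0]]]' 15
python3 -m handwheel '[[[0,0,0,-20,50,0,0],[0,0,0,-10,50,0,0],[0,0,0,-10,50,0,0],[0,0,0,0,40,0,0],[0,0,0,0,20,0,0],[0,0,0,0,0,0,0],[0,0,0,0,0,0,0],[0,0,0,0,0,0,0],[0,0,0,0,0,0,0],[0,0,0,0,0,0,0]]]' 15
python3 - <<'E'
from h import *
a=cv2.cvtColor(env.camera("side"),cv2.COLOR_RGB2BGR)[100:310,220:400]
b=cv2.cvtColor(env.camera("top"),cv2.COLOR_RGB2BGR)
cv2.imwrite("pics/side17.png",cv2.resize(a,(514,600),interpolation=cv2.INTER_CUBIC))
cv2.imwrite("pics/top17.png",cv2.resize(b[130:230,230:500],(800,296),interpolation=cv2.INTER_CUBIC))
E
```

```text
time_s: 38.4
eef_pos: [594.8, 80.5, 71.8]
orientation: [[0.0, 0.996, 0.085], [0.0, 0.085, -0.996], [-1.0, 0.0, -0.0]]
wrist_force: [-0.0, -0.0, 1.0]
gripper_width: 69.9
time_s: 39.65
eef_pos: [405.2, 234.6, 232.8]
orientation: [[0.001, 0.996, 0.086], [0.001, 0.086, -0.996], [-1.0, 0.001, -0.001]]
wrist_force: [-0.5, 0.1, -0.3]
gripper_width: 94.1
time_s: 40.9
eef_pos: [367.3, 443.3, 231.9]
orientation: [[0.0, 0.996, 0.085], [0.0, 0.085, -0.996], [-1.0, 0.0, -0.0]]
wrist_force: [-0.3, -0.2, 0.8]
gripper_width: 94.2
```

View pics/side17.png

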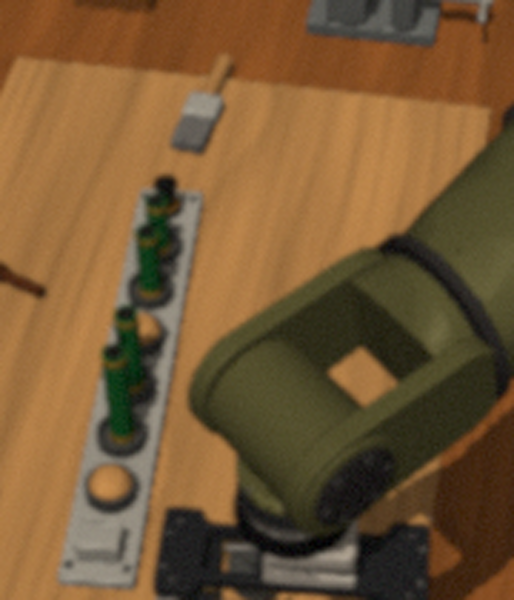

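View pics/top17.png

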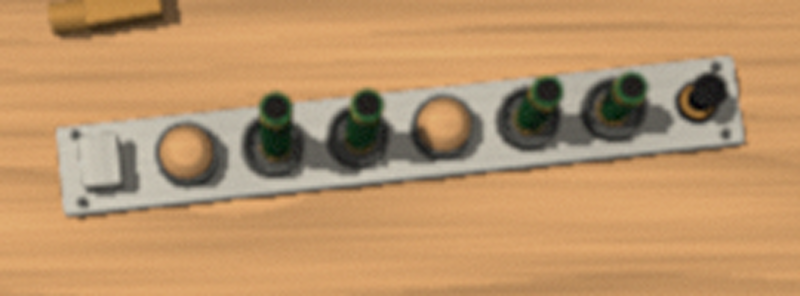

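Run:
```python
from h import *
for k,t,s in(("D118",(322.8,165.8),(259.2,223.6)),("B102",(353.5,164.8),(263.8,209.9)),("A86",(414,160.7),(271.1,180.9)),("C70",(442.6,159.4),(274.6,169.7))):
    X,r=tri(s,t);print(k,X.round(1),round(r,1))
env.sign_off()
```

```text
D118 [596.   79.5 135.6] 0.3
B102 [600.4  15.  120.8] 0.7
A86 [ 610.6 -114.5  106.6] 0.2
C70 [ 615.9 -178.8   92. ] 0.1
the job is handed in; nothing more can be done
```

All four green tubes are standing in the four open sockets, in length order. From the horn end they run 70 mm, 86 mm, plug, 102 mm, 118 mm, plug. I handed the job in at about 41 s, with the gripper open and well clear. The pink and red look-alikes were not touched.

- **Upright and placed:** the last side and top pictures show every tube upright inside its cup. The measured tops lie within about 4 mm of the cup centres I measured beforehand.
- **Heights:** the tops measured z ≈ 92, 107, 121 and 136, rising by about 15 mm per step where 16 mm was expected. Subtracting each length puts all four feet at about z 18–22, which agrees with the contact heights for the last three tubes.
- **What disagreed:** I first estimated the cup floors at about z 10, but contact came at about 18. Three tubes were therefore pressed down with about 20 N, and the last with 13 N, before I unloaded and released them. The first tube probably slid a few millimetres in the jaws. These loads are well under the limits.

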